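Park the loaded castor caddy in its catch bay

TASK

Take the little wheeled bench caddy by its bow handle and push it along the bench, never lifting it, until all four castors trail straight behind their swivels; do this before its tray goes between the rails of the parking bay. Then steer it squarely between the rails and ease it in against the sprung buffer until you feel it come up firm (how deep differs by a few centimetres) and the catch hook has dropped behind the bar on its nose, so that it stays parked against the buffer when you let go. Press gently (never more than 15 N on the bay), keep the transformer and the tip box standing in the tray, and leave the bottle, the note pad and the screwdriver alone.

Things in the scene. Friction and masses are not known exactly. Their poses are not given: they have to be found in the camera images.
- caddy: Black open tray on four swivel castors, 110 (x) x 92 mm (y), about 0.9 kg loaded, on the bare grey bench right of the black mat. Origin on the bench (z = -0.002) under its middle; +x forwards to the nose bar. Tray walls from z = 31 to 59 mm, front and rear faces at x = +-55 mm, load up to z = 73 mm. Rolls at about 0.5 N once the castors trail, and coasts a little when let go.
- caddy_handle (a point): Middle of the bow handle's grip behind the tray: a level round bar along the caddy's y, 11 mm thick, 72 mm long (free over 50 mm), at x = -91, z = 64 mm in the caddy frame, 35 mm behind the tray, rigid with it. Pinch it from above, fingers before and behind it (closing along the caddy's x), or push it from behind.
- caddy_nose (a point): Middle of the round steel catch bar (7 mm thick, 40 mm long, along the caddy's y) on two lugs 18 mm in front of the tray, at x = 73, z = 58 mm in the caddy frame. In the bay it runs under the ramp of the block's sprung hook (8 mm wide, mid-bay) and lifts it with 1 to 3 N; then the hook drops behind it, on its mouth side, and holds the caddy.
- castor_fl_wheel (a point): Wheel centre of the front left castor (twin wheel 25 mm across). Swivel axis upright at x = +38, y = +31 mm in the caddy frame; the wheel runs 13 mm off it. The point's +x points from wheel to swivel axis: trailing straight when along the caddy's +x. Starts swung 45 to 140 degrees off; straight after 40 to 60 mm of straight pushing.
- castor_fr_wheel (a point): Wheel centre of the front right castor (twin wheel 25 mm across). Swivel axis upright at x = +38, y = -31 mm in the caddy frame; the wheel runs 13 mm off it. The point's +x points from wheel to swivel axis: trailing straight when along the caddy's +x. Starts swung 45 to 140 degrees off; straight after 40 to 60 mm of straight pushing.
- castor_rl_wheel (a point): Wheel centre of the rear left castor (twin wheel 25 mm across). Swivel axis upright at x = -38, y = +31 mm in the caddy frame; the wheel runs 13 mm off it. The point's +x points from wheel to swivel axis: trailing straight when along the caddy's +x. Starts swung 45 to 140 degrees off; straight after 40 to 60 mm of straight pushing.
- castor_rr_wheel (a point): Wheel centre of the rear right castor (twin wheel 25 mm across). Swivel axis upright at x = -38, y = -31 mm in the caddy frame; the wheel runs 13 mm off it. The point's +x points from wheel to swivel axis: trailing straight when along the caddy's +x. Starts swung 45 to 140 degrees off; straight after 40 to 60 mm of straight pushing.
- bay: Parking bay of grey folded sheet steel screwed to the bench, 133 mm deep. Origin on the bench (z = -0.002), mid-mouth where the 45 mm high straight rails begin; +x runs in. The rails' inner faces are at y = +-49 mm (3 mm play each side of the tray); in front of them flared lips open to y = +-71 mm at x = -34 mm. A catch block with a sprung buffer and a hook stands mid-back.
- bay_home (a point): Bench point on the bay's middle line, 15 mm before the mouth: about where the parked caddy's origin ends, but the catch block is clamped up to 17 mm deeper or shallower, unmeasured: feel for it. The oil-damped buffer pushes back 1.6 N at first, 4.8 N after 10 mm where it is solid, plus 0.9 N per 10 mm/s; the hook drops after about 8 mm and lets the caddy back by 1 to 3 mm.
- transformer: Small mains transformer, laminated core with a yellow winding, 50 x 45 x 36 mm, 0.31 kg, standing loose in the rear half of the tray. Origin under its middle, z up.
- tip_box: Flat dark box of soldering tips with a clear lid, 46 x 72 x 23 mm, lying loose in the front half of the tray. Origin under its middle, z up.
- ipa_bottle: White dosing bottle with blue cap, 46 mm across, 149 mm tall, standing on the bench to the right. Bystander. Origin under its middle.
- note_pad: Block of yellow notes, 77 x 77 x 14 mm, on the bench near the robot. Bystander. Origin under its middle.
- screwdriver: Screwdriver with yellow handle, 161 mm long, lying on the bench at the right. Bystander. Origin under its middle.
Not all that is in view belongs to the job. Of the things like the transformer, leave any that is blue; of the rest the larger one is meant.

How it is judged:
By the outcome, as a careful person would: the job done as asked, in the order asked, and still so for the second after the job is handed in, with the robot touching nothing.
It also fails if it takes over 53 s, if anything falls off the work surface, if the arm or the gripper's body presses on something with over 40 N, if the wrist force passes 120 N, or if a joint passes its speed limit or range.

ROBOT

A 6-joint arm with a two-finger parallel gripper is mounted at the origin on a cart in front of the work surface, level with it; the furniture and walls round the work are solid. World frame = base frame: x ahead of the robot, y to its left, z up, the work surface at z = 0. Lengths are in m, angles in rad, forces in N, time in s.
With the tool pointing down it reaches from about 0.275 to 0.825 m from the base axis. Payload 4.9 kg.
Tool frame: the origin (TCP) lies midway between the tips of the shut fingers; the grasp point (between the pads) lies 19 mm behind it (bot.grip_depth is the distance from the TCP to the grasp point, in m); y points along the fingers, x is the direction in which the jaws open and shut, and the axes are right-handed (so a half turn about y gives the same grasp; the last joint's range is limited). The gripper opens to 85 mm and grips with 20 to 120 N. Pads are 22 mm wide; open, the fingers measure 114 mm over their backs; the gripper's body (76 mm by 85 mm) begins 54 mm behind the grasp point. The pads swing forward as they close: fully open they stand 13 mm farther back than shut.
Start: joints at [-1.276, 0.326, -0.193, 1.052, 0, 1.437], TCP at [0.229, -0.5, 0.231] pointing down, gripper open.
Joint ranges: [-2.65, 2.65], [-0.97, 1.79], [-1.3, 1.35], [-1.93, 2.1], [-1.47, 1.37], [-3.14, 3.14]. Speed limits (rad/s): [2.57, 2.57, 3.14, 3.14, 3.14, 3.14].

INTERFACE

Orientations are given as a unit quaternion [w, x, y, z].
In Python, from cell import bot gives the robot as it stands. Calls block until the motion is done:
- bot.move_pose(position, orientation): joint-space move of the TCP to a pose.
- bot.move_linear(position, speed=0.15, rotation=None, until_force=None): straight line of the TCP; rotation=None keeps the orientation; speed is the mean speed in m/s. With until_force (N) it stops when the force on the tool has changed by that much, and returns True; else False.
- bot.goto_joints(angles): joint-space move.
- bot.set_gripper(opening, grasp_force=None): opening from 0.0 (shut) to 1.0 (fully open); grasp_force is the grip in N (None keeps the last); returns when the fingers have stopped.
- bot.wait(seconds).
- bot.solve_ik(position, orientation): joint angles nearest the present ones, or None.
- bot.camera(name): name is "scene" or "top"; returns the picture (400x640x3 uint8, red, green, blue); there is no depth.
- bot.calibration(name): a dict with "mtx" (3x3 intrinsics, pixels), "extrinsics" (4x4, takes a point from world to camera coordinates). Camera axes: x right, y down, z forward; pixel columns grow to the right and rows downward; lengths in m; the calibration is good to about 2 mm. A picture is of the moment at which its call begins. calibration takes no time and is no camera call.
A pose or a line that the arm cannot do raises bot.PlanningError and nothing moves.
- bot.close_job(): hands the job in, once; it reports no verdict.
Trained networks look in the newest picture that a camera, given by its name, has taken for a name from the list of things; names that differ only in an ending like _2 or _b are one class to them, and where a whole thing is asked for, a point or a joint stands for the part that bears it (a point fixed in the world has none). Each returns a list of dicts, best first, with "confidence" (0 to 1); they miss things now and then, are a little off and sometimes report something else, mostly with a low value. They report only what shows in the picture. A call takes as long as a camera call. They do not tell look-alikes from the thing itself.
- bot.search_frame(camera, thing): "bbox" ([left, top, width, height] in pixels, round what is visible of it).
Readings, each from a call of its own:
- bot.read_clock(): time.
- bot.read_joint_positions(): joint angles.
- bot.read_joint_vel(): joint speeds.
- bot.read_joint_efforts(): joint torques, N m.
- bot.read_position(): TCP position.
- bot.read_tool_rot(): TCP orientation.
- bot.read_ft_force(): force on the tool from outside, world axes, zero at the start.
- bot.read_moment(): the same for the moment, N m.
- bot.read_gripper_width(): opening from 0.0 (shut) to 1.0 (fully open).
Only numpy, scipy, OpenCV 4.12 (cv2) and the standard library are available. Lean on these libraries where they do the work, as an engineer would, in place of code of your own. Each camera call takes 0.05 s, during which the arm holds its last target. There are 200 camera calls.

## Working session

There is one attempt and no reset: what is moved stays moved. The work goes in short steps, each a Python script; the robot and the scene stay as the last script left them, time stands still between calls to the robot, and variables do not carry over. Pictures are saved under pics/ and viewed, about 8 in all and at most 12, crops included, and the job is handed in when it is done.

```bash
mkdir -p pics; ls; python3 - <<'E'
from cell import bot
import cv2,numpy as np
for n in("scene","top"):
    im=bot.camera(n); cv2.imwrite(f"pics/{n}0.png",im[:,:,::-1])
    c=bot.calibration(n); print(n,np.round(c["mtx"],1).tolist(),np.round(c["extrinsics"],4).tolist())
    for t in("caddy","caddy_handle","caddy_nose","bay","transformer","tip_box","castor_fl_wheel","ipa_bottle","note_pad","screwdriver"):
        print(t,[(np.round(d["bbox"]).tolist(),round(d["confidence"],2)) for d in bot.search_frame(n,t)])
print(bot.read_clock(),bot.read_tool_rot(),bot.read_ft_force())
E
```

```text
pics
scene [[508.7, 0.0, 319.4], [0.0, 508.7, 200.6], [0.0, 0.0, 1.0]] [[0.6025, -0.7981, -0.0005, -0.6382], [-0.3902, -0.294, -0.8726, 0.1343], [0.6963, 0.5259, -0.4885, 0.7812], [0.0, 0.0, 0.0, 1.0]]
caddy [([230.0, 187.0, 98.0, 66.0], 0.85)]
caddy_handle [([227.0, 185.0, 102.0, 66.0], 0.56), ([385.0, 237.0, 28.0, 29.0], 0.23)]
caddy_nose [([228.0, 184.0, 96.0, 67.0], 0.75), ([280.0, 186.0, 43.0, 26.0], 0.42)]
bay [([324.0, 146.0, 104.0, 58.0], 0.89)]
transformer [([256.0, 190.0, 34.0, 34.0], 0.91), ([191.0, 262.0, 29.0, 26.0], 0.68), ([241.0, 263.0, 29.0, 28.0], 0.61), ([327.0, 144.0, 98.0, 60.0], 0.38)]
tip_box [([279.0, 187.0, 47.0, 27.0], 0.76), ([228.0, 184.0, 100.0, 66.0], 0.44)]
castor_fl_wheel [([383.0, 236.0, 29.0, 30.0], 0.69)]
ipa_bottle [([356.0, 181.0, 32.0, 87.0], 0.68)]
note_pad [([286.0, 272.0, 63.0, 46.0], 0.8)]
screwdriver [([384.0, 236.0, 30.0, 30.0], 0.85)]
top [[505.5, 0.0, 325.3], [0.0, 505.5, 197.8], [0.0, 0.0, 1.0]] [[-0.0875, -0.9962, -0.0004, -0.4], [-0.9739, 0.0857, -0.21, 0.5266], [0.2092, -0.018, -0.9777, 0.8195], [0.0, 0.0, 0.0, 1.0]]
caddy [([244.0, 164.0, 66.0, 102.0], 0.72)]
caddy_handle [([248.0, 162.0, 64.0, 104.0], 0.58)]
caddy_nose [([249.0, 161.0, 60.0, 101.0], 0.58)]
bay []
transformer [([259.0, 206.0, 32.0, 32.0], 0.89), ([276.0, 311.0, 20.0, 21.0], 0.85), ([308.0, 280.0, 24.0, 21.0], 0.73)]
tip_box [([258.0, 177.0, 44.0, 31.0], 0.89)]
castor_fl_wheel []
ipa_bottle [([358.0, 172.0, 34.0, 39.0], 0.89)]
note_pad [([344.0, 239.0, 61.0, 58.0], 0.82)]
screwdriver [([380.0, 150.0, 14.0, 44.0], 0.71)]
1.1 [ 0.59493773 -0.59492915  0.38216661 -0.38217415] [ 0.53553327 -0.50955088  0.1097456 ]
```

```bash
python3 - <<'E'
import cv2,numpy as np
t=cv2.imread("pics/top0.png");s=cv2.imread("pics/scene0.png")
cv2.imwrite("pics/topc.png",cv2.resize(t[50:290,190:450],None,fx=2.5,fy=2.5,interpolation=2)[:600])
cv2.imwrite("pics/scenec.png",cv2.resize(s[130:300,180:450],None,fx=2.96,fy=2.96,interpolation=2))
E
```

```text
(no output)
```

View pics/topc.png

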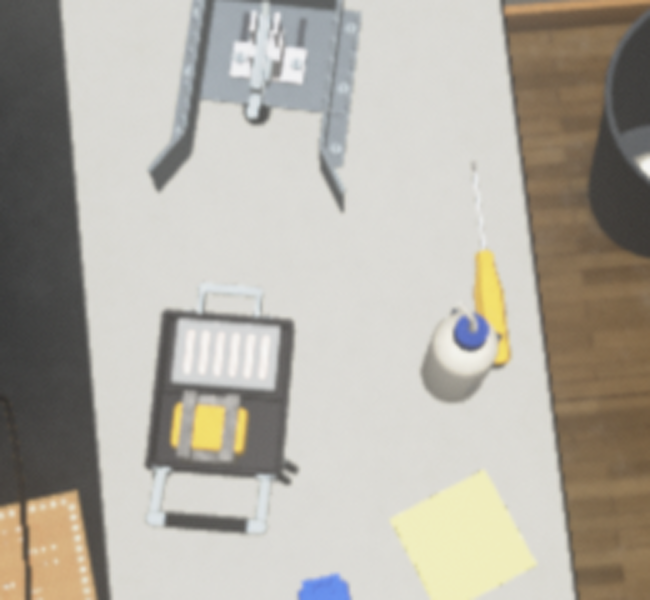

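View pics/scenec.png

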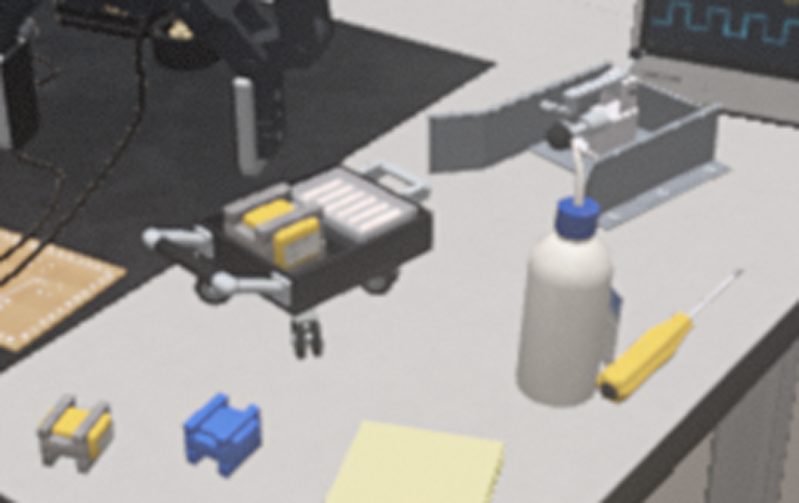

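```bash
cat > h.py <<'E'
import numpy as np,cv2
from scipy.optimize import least_squares
from cell import bot
def proj(n,P):
    c=bot.calibration(n);T=np.array(c["extrinsics"]);K=np.array(c["mtx"])
    q=(T[:3,:3]@np.atleast_2d(P).T).T+T[:3,3];u=(K@q.T).T
    return u[:,:2]/u[:,2:]
def unproj(n,uv,z):
    c=bot.calibration(n);T=np.array(c["extrinsics"]);K=np.array(c["mtx"])
    uv=np.atleast_2d(uv);d=np.c_[uv,np.ones(len(uv))]@np.linalg.inv(K).T@T[:3,:3];o=-T[:3,:3].T@T[:3,3]
    return o+d*((z-o[2])/d[:,2])[:,None]
def w(pose,P):
    x,y,a=pose;P=np.atleast_2d(P).astype(float);c,s=np.cos(a),np.sin(a)
    return np.c_[x+c*P[:,0]-s*P[:,1],y+s*P[:,0]+c*P[:,1],P[:,2]-.002]
def fit(P,obs,x0):
    "obs: list of (cam, idx, uv)"
    f=lambda p:np.concatenate([(proj(n,w(p,P[i]))[0]-uv) for n,i,uv in obs])
    r=least_squares(f,x0,loss="soft_l1");return r.x,np.round(r.fun.reshape(-1,2),1)
def draw(im,n,pose,lines,col,k,off):
    for a,b in lines:
        p=(proj(n,w(pose,[a,b]))-off)*k
        cv2.line(im,*[tuple(int(v) for v in q) for q in p],col,1,cv2.LINE_AA)
C=np.array([[.055,.046,.059],[.055,-.046,.059],[-.055,-.046,.059],[-.055,.046,.059],[-.091,0,.064],[.073,0,.058]])
CL=[(C[0],C[1]),(C[1],C[2]),(C[2],C[3]),(C[3],C[0]),((-.091,.036,.064),(-.091,-.036,.064)),((.073,.02,.058),(.073,-.02,.058))]
B=np.array([[0,.049,.045],[0,-.049,.045],[-.034,.071,.045],[-.034,-.071,.045]])
BL=[(B[2],B[0]),(B[3],B[1]),(B[0],(.133,.049,.045)),(B[1],(.133,-.049,.045)),((0,.049,0),(.133,.049,0)),((0,-.049,0),(.133,-.049,0)),((0,0,0),(.133,0,0))]
E
python3 - <<'E'
from h import *
t=lambda x,y:np.array([190+x/2.5,50+y/2.5]); s=lambda x,y:np.array([180+x/2.96,130+y/2.96])
print("rim",unproj("top",[t(163,312),t(293,320),t(280,475),t(147,468)],.057).round(4).tolist())
co=[("top",i,t(*u)) for i,u in enumerate([(163,312),(293,320),(280,475),(147,468),(205,522),(231,290)])]
co+=[("scene",1,s(433,208)),("scene",2,s(292,283))]
c,r=fit(C,co,[.5,-.3,0]);print("caddy",c,r.tolist())
bo=[("top",i,t(*u)) for i,u in enumerate([(190,135),(322,155),(155,180),(343,208)])]
bo+=[("scene",0,s(487,112)),("scene",1,s(583,160)),("scene",2,s(431,118))]
b,r=fit(B,bo,[.7,-.35,0]);print("bay",b,r.tolist())
print("handle",w(c,C[4]),"home",w(b,[-.015,0,0]))
for n,off,sz,k in(("top",(190,0),(290,260),2),("scene",(180,120),(180,270),2.9)):
    im=cv2.imread(f"pics/{n}0.png")[off[1]:off[1]+sz[0],off[0]:off[0]+sz[1]]
    im=cv2.resize(im,None,fx=k,fy=k,interpolation=2)
    draw(im,n,c,CL,(0,255,0),k,off);draw(im,n,b,BL,(0,0,255),k,off);cv2.imwrite(f"pics/{n}f.png",im)
a=cv2.imread("pics/topf.png");d=cv2.imread("pics/scenef.png")
cv2.imwrite("pics/ft.png",a);cv2.imwrite("pics/fs.png",d)
E
```

```text
rim [[0.541, -0.3262, 0.057], [0.5273, -0.4162, 0.057], [0.4198, -0.3987, 0.057], [0.4325, -0.3089, 0.057]]
caddy [ 0.48062304 -0.3624563  -0.15887446] [[-0.3, -0.6], [0.2, -0.2], [0.3, 0.4], [-0.4, -0.6], [1.1, 0.6], [-0.3, 0.2], [-0.1, 1.0], [-0.2, -1.6]]
bay [ 0.66432424 -0.39982535 -0.26231603] [[0.2, -0.1], [0.1, 0.6], [-1.3, -2.8], [0.4, -1.1], [-0.4, 1.8], [0.2, 3.1], [-1.1, 0.5]]
handle [[ 0.3907691  -0.34805947  0.062     ]] home [[ 0.64983736 -0.39593558 -0.002     ]]
```

View pics/ft.png

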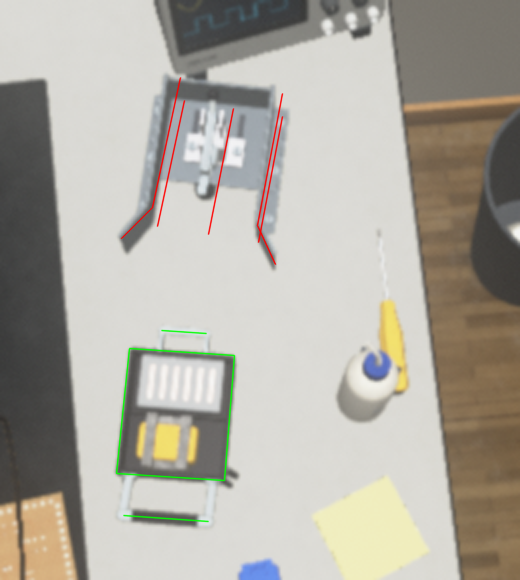

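View pics/fs.png

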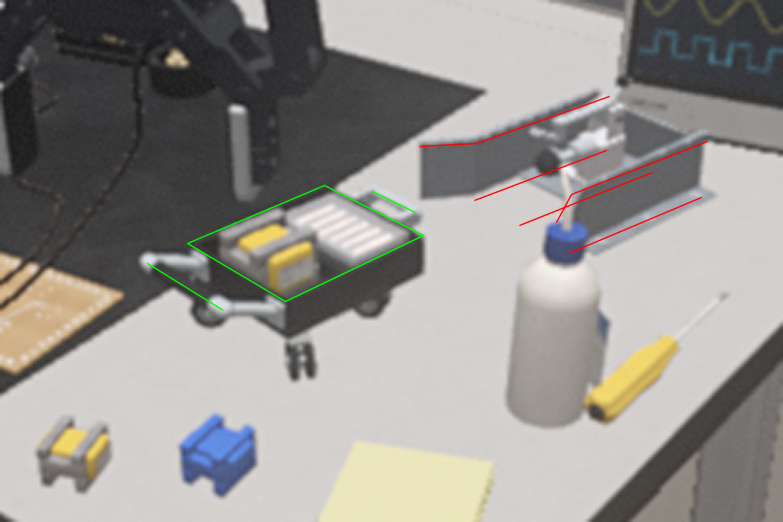

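```bash
python3 - <<'E'
import cv2,numpy as np
t=cv2.imread("pics/top0.png")[30:140,245:340];s=cv2.imread("pics/scene0.png")[140:215,320:425]
a=cv2.resize(t,None,fx=5,fy=5,interpolation=2)[:, :380*5//4];b=cv2.resize(s,None,fx=3,fy=3,interpolation=2)
o=np.zeros((550,800,3),np.uint8);o[:550,:475]=a;o[:225,480:795]=b;cv2.imwrite("pics/bayz.png",o)
E
```

```text
(no output)
```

View pics/bayz.png

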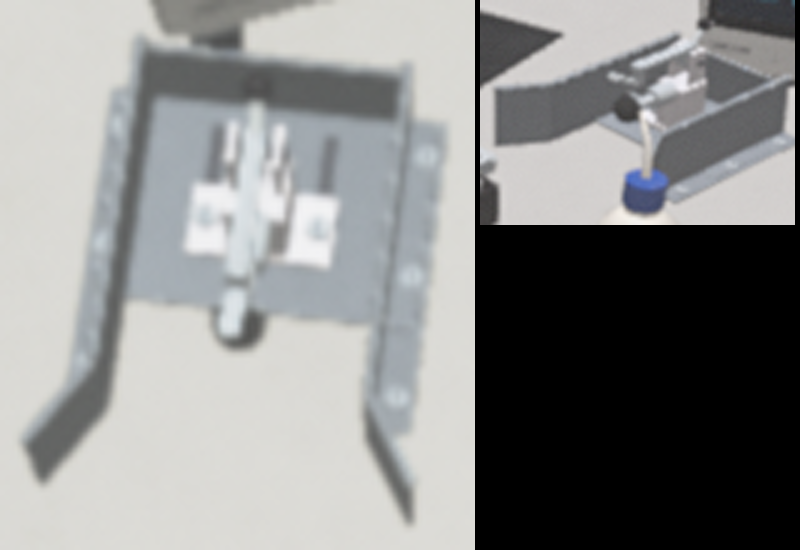

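```bash
python3 - <<'E'
from h import *
t=lambda x,y:np.array([245+x/5,30+y/5]); s=lambda x,y:np.array([320+(x-480)/3,140+y/3])
def f(p,full=False):
    D=p[3]
    o=[("top",(0,.049,.045),t(102,372)),("top",(D,.049,.045),t(143,48)),("top",(0,-.049,.045),t(366,400)),("top",(D,-.049,.045),t(402,75)),
     ("top",(-.034,.071,.045),t(25,438)),("top",(-.034,-.071,.045),t(411,488)),("top",(0,.049,0),t(112,408)),("top",(-.034,.071,0),t(42,482)),
     ("top",(-.034,-.071,0),t(412,522)),("top",(D,.049,0.001),t(155,100)),("top",(D,-.049,0.001),t(398,118)),
     ("scene",(-.034,.071,.045),s(495,90)),("scene",(-.034,.071,0),s(498,145)),("scene",(0,.049,.045),s(552,90)),("scene",(0,.049,0),s(552,140)),("scene",(0,-.049,.045),s(655,137)),("scene",(D,-.049,.045),s(785,85))]
    return np.concatenate([proj(n,w(p[:3],P))[0]-uv for n,P,uv in o])
r=least_squares(f,[.66,-.4,-.22,.13],loss="soft_l1");print(r.x,r.fun.reshape(-1,2).round(1).tolist())
b=r.x[:3]
off=np.array((245,30));im=cv2.resize(cv2.imread("pics/top0.png")[30:140,245:340],None,fx=5,fy=5,interpolation=2)
draw(im,"top",b,BL,(0,0,255),5,off);cv2.imwrite("pics/bayfit.png",im)
print("tip",unproj("top",t(238,325),.056))
E
```

```text
[ 0.67060852 -0.3977153  -0.20313109  0.12810539] [[-0.8, -2.2], [0.5, -0.7], [-0.5, -2.0], [0.4, -0.6], [0.0, 0.7], [0.4, -0.7], [-0.0, -0.1], [0.1, 0.5], [0.1, 0.7], [0.4, 0.5], [1.2, 2.1], [-0.4, -0.0], [-1.5, 1.0], [0.0, -1.3], [-0.5, 1.3], [0.7, -0.5], [-0.6, -2.0]]
tip [[ 0.68438746 -0.40226152  0.056     ]]
```

View pics/bayfit.png

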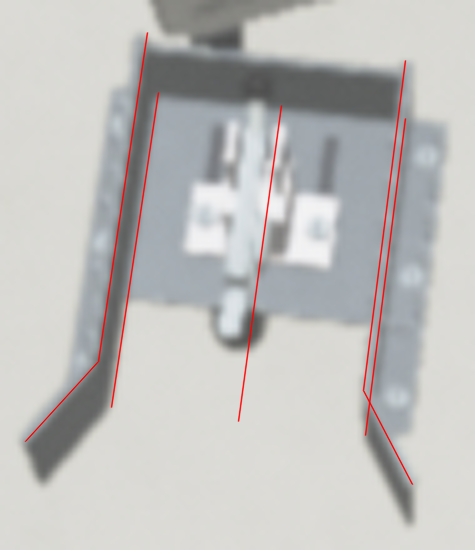

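```bash
cat >> h.py <<'E'
from scipy.spatial.transform import Rotation as R
BAY=np.array([.67061,-.39772,-.20313]);HZ=.062
def quat(a,sg):
    c,s=np.cos(a)*sg,np.sin(a)*sg
    q=R.from_matrix(np.array([[c,0,-s],[s,0,c],[0,-1,0]])).as_quat();return [q[3],*q[:3]]
def inbay(p):
    d=np.array(p[:2])-BAY[:2];c,s=np.cos(BAY[2]),np.sin(BAY[2]);return np.array([c*d[0]+s*d[1],-s*d[0]+c*d[1],p[2]-BAY[2]])
def fromb(p): q=w(BAY,[p[0],p[1],0])[0];return np.array([q[0],q[1],p[2]+BAY[2]])
def tool(c,dz=0):
    "TCP position gripping handle of caddy at world pose c"
    h=w(c,[-.091,0,0])[0];return np.array([h[0],h[1],HZ-bot.grip_depth+dz])
E
python3 - <<'E'
from h import *
c=np.array([.48062,-.36246,-.15887]);print("caddy in bay",inbay(c),bot.grip_depth)
for sg in(1,-1):
    for p in(c,fromb([-.1,0,0]),fromb([.01,0,0])):
        j=bot.solve_ik(tool(p),quat(p[2],sg));print(sg,None if j is None else np.round(j,2))
print("bottle",unproj("top",[375,190],.1))
sg=1 if abs(bot.solve_ik(tool(c),quat(c[2],1))[5])<abs(bot.solve_ik(tool(c),quat(c[2],-1))[5]) else -1
print("sg",sg)
bot.set_gripper(.3,20)
bot.move_pose(tool(c,.08),quat(c[2],sg))
bot.move_linear(tool(c,.04),.08)
cv2.imwrite("pics/pre.png",np.hstack([cv2.resize(bot.camera("scene")[120:280,180:380],None,fx=2,fy=2),cv2.resize(bot.camera("top")[100:260,200:400],None,fx=2,fy=2)])[:,:,::-1])
print(bot.read_clock(),bot.read_position(),tool(c),bot.read_gripper_width())
E
```

```text
caddy in bay [-0.193197   -0.00379276  0.04426   ] 0.0187
1 [-0.87  0.48 -0.5   0.59  0.    0.86]
1 [-0.76  0.6  -0.28  0.69  0.    1.01]
1 [-0.68  0.76  0.04  0.85  0.    1.1 ]
-1 [-0.87  0.48 -0.5   0.59  0.   -2.28]
-1 [-0.76  0.6  -0.28  0.69  0.   -2.13]
-1 [-0.68  0.76  0.04  0.85  0.   -2.05]
bottle [[ 0.48607216 -0.52648864  0.1       ]]
sg 1
3.425 [ 0.39105463 -0.34859394  0.08386182] [ 0.39076599 -0.34806357  0.0433    ] 0.30094990597945653
```

View pics/pre.png

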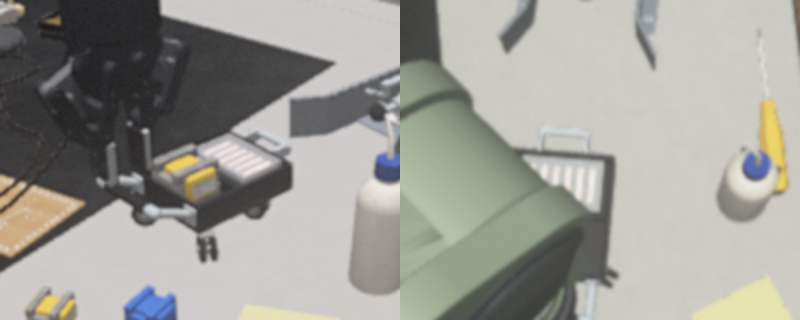

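```bash
python3 - <<'E'
from h import *
c=np.array([.48062,-.36246,-.15887])
F=lambda:np.round(bot.read_ft_force(),2)
print(F(),bot.move_linear(tool(c),.05,until_force=4),bot.read_position(),F())
bot.set_gripper(0,25);print("grip",bot.read_gripper_width()*.085,F(),np.round(bot.read_moment(),2))
a=inbay(c)
for x,y,t in((-.168,-.002,.018),(-.143,0,0),(-.092,0,0)):
    p=fromb([x,y,t]);bot.move_linear(tool(p),.035,rotation=quat(p[2],1));print(F(),bot.read_clock())
print(bot.read_position()-tool(p))
for n in("scene","top"): cv2.imwrite(f"pics/m_{n}.png",bot.camera(n)[:,:,::-1])
s=cv2.imread("pics/m_scene.png")[120:260,240:400];t=cv2.imread("pics/m_top.png")[20:200,220:360]
cv2.imwrite("pics/m.png",np.hstack([cv2.resize(s,(480,420),interpolation=2),cv2.resize(t,(320,420),interpolation=2)]))
E
```

```text
[ 0.82 -0.39  0.66] False [ 0.39092838 -0.34826725  0.04347629] [ 0.01 -0.39  0.5 ]
grip 0.00900239570686764 [-0.57 -0.25  1.14] [-0.07 -0.03 -0.04]
[-0.42 -0.71  4.93] 5.525
[ 0.52 -0.66  4.74] 6.4
[-0.72  1.35  5.31] 8.0083
[-0.00016872  0.00011382  0.00013083]
```

View pics/m.png

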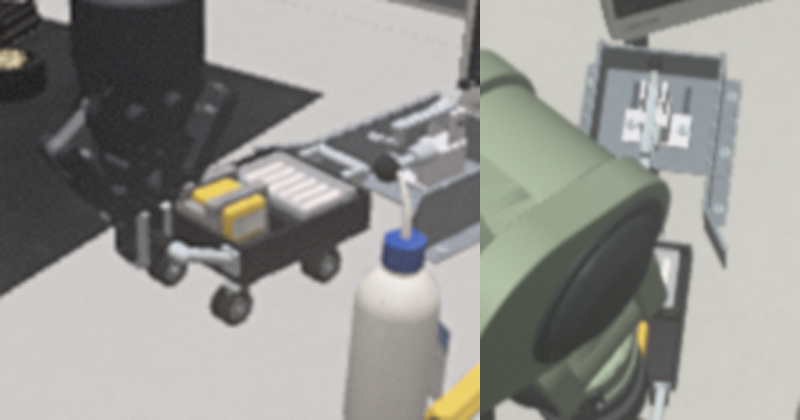

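```bash
python3 - <<'E'
from h import *
p=fromb([-.092,0,0])
off=(285,90);k=8
im=cv2.resize(cv2.imread("pics/m_top.png")[90:160,285:335],None,fx=k,fy=k,interpolation=2);draw(im,"top",p,CL,(0,255,0),k,off);draw(im,"top",BAY,BL,(0,0,255),k,off)
o2=(235,140);i2=cv2.resize(cv2.imread("pics/m_scene.png")[140:240,260:375][:, :],None,fx=3.4,fy=3.4,interpolation=2);draw(i2,"scene",p,CL,(0,255,0),3.4,(260,140));draw(i2,"scene",BAY,BL,(0,0,255),3.4,(260,140))
o=np.zeros((560,800,3),np.uint8);o[:,:400]=im;o[:i2.shape[0],405:405+i2.shape[1]]=i2;cv2.imwrite("pics/mf.png",o)
t=lambda x,y:np.array([220+(x-480)/2.2857,20+y/2.3333])
print([inbay(list(q[:2])+[0])[:2].round(4) for q in unproj("top",[t(690,245),t(678,388)],.057)],"expect",(-.037,-.046),(-.147,-.046))
E
```

```text
[array([-0.0388, -0.0433]), array([-0.1515, -0.0478])] expect (-0.037, -0.046) (-0.147, -0.046)
```

View pics/mf.png

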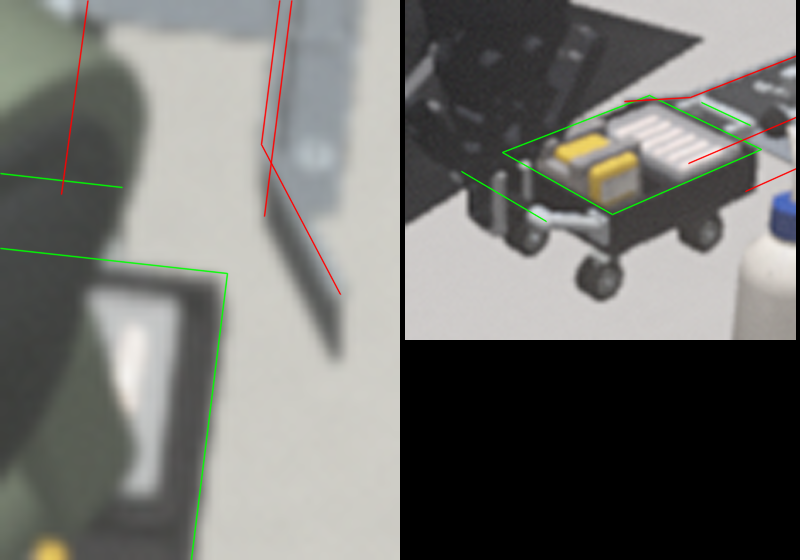

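```bash
python3 - <<'E'
from h import *
def F():
    f=np.mean([bot.read_ft_force() for _ in range(5)],0);c,s=np.cos(BAY[2]),np.sin(BAY[2]);return np.round([c*f[0]+s*f[1],-s*f[0]+c*f[1],f[2]],2)
print(F());dz=0
for i in range(6):
    if F()[2]<1.5: break
    dz+=.0002;bot.move_linear(tool(fromb([-.092,0,0]),dz),.02);print(dz,F())
for x in(-.065,-.045):
    print(bot.move_linear(tool(fromb([x,0,0]),dz),.02,until_force=5),F())
print(bot.move_linear(tool(fromb([.015,0,0]),dz),.008,until_force=7.5))
q=bot.read_position();print(F(),"caddy x",inbay([*q[:2],0])+[.091,0,0],bot.read_clock(),dz)
E
```

```text
[-0.66 -0.05  5.47]
0.0002 [-0.11  0.93  5.  ]
0.0004 [ 0.08 -0.3   3.68]
0.0006000000000000001 [ 0.35 -0.16  0.84]
False [ 0.65  0.28 -0.9 ]
False [-0.64  0.19 -0.39]
True
[-4.27  1.39  6.43] caddy x [-3.08239956e-02  8.21550366e-05  2.03130000e-01] 14.3917 0.0006000000000000001
```

```bash
python3 - <<'E'
from h import *
def F():
    f=np.mean([bot.read_ft_force() for _ in range(5)],0);c,s=np.cos(BAY[2]),np.sin(BAY[2]);return np.round([c*f[0]+s*f[1],-s*f[0]+c*f[1],f[2]],2)
print(F());x=-.0308;dz=.0006
for i in range(16):
    x+=.001;st=bot.move_linear(tool(fromb([x,0,0]),dz),.008,until_force=5);f=F()
    q=bot.read_position();print(round(x,4),st,f,(inbay([*q[:2],0])[:2]*1e3+[91,0]).round(2),round(bot.read_clock(),2))
    if f[0]<-7.5 or abs(f[1])>5: break
cv2.imwrite("pics/e.png",bot.camera("scene")[:,:,::-1])
E
```

```text
[-4.27  1.39  6.43]
-0.0298 False [-5.48  0.79  4.26] [-30.75   0.1 ] 14.93
-0.0288 False [-6.49 -0.42  3.83] [-29.9    0.09] 15.2
-0.0278 False [-8.04  0.38  5.35] [-29.49   0.08] 15.47
```

```bash
python3 - <<'E'
import cv2
cv2.imwrite("pics/ez.png",cv2.resize(cv2.imread("pics/e.png")[130:230,280:430],None,fx=5.3,fy=5.3,interpolation=2))
E
```

```text
(no output)
```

View pics/ez.png

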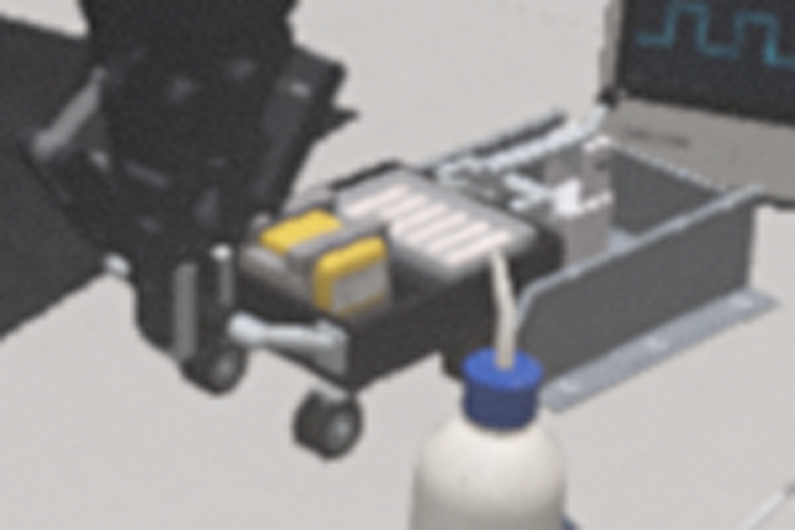

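```bash
python3 - <<'E'
from h import *
def F():
    f=np.mean([bot.read_ft_force() for _ in range(5)],0);c,s=np.cos(BAY[2]),np.sin(BAY[2]);return np.round([c*f[0]+s*f[1],-s*f[0]+c*f[1],f[2]],2)
x=-.0278;dz=.0006;print(F())
for i in range(9):
    x-=.001;bot.move_linear(tool(fromb([x,0,0]),dz),.008);bot.wait(.1);f=F()
    q=bot.read_position();print(round(x,4),f,(inbay([*q[:2],0])[:2]*1e3+[91,0]).round(2),round(bot.read_clock(),2))
    if f[0]>2: break
E
```

```text
[-8.16  0.52  5.45]
-0.0288 [-5.1   0.01  4.53] [-29.68   0.09] 15.9
-0.0298 [-4.97 -0.22  2.14] [-30.08   0.09] 16.27
-0.0308 [-3.59  0.44  2.45] [-3.076e+01  3.000e-02] 16.65
-0.0318 [-2.91  0.57  1.48] [-3.185e+01  1.000e-02] 17.02
-0.0328 [-1.83  0.88  0.52] [-3.263e+01  1.000e-02] 17.4
-0.0338 [ 3.14  1.03 -2.35] [-32.84  -0.08] 17.77
```

```bash
python3 - <<'E'
from h import *
dz=.0006
p=lambda d:tool(fromb([-.0331,0,0]),d)
bot.move_linear(p(dz),.008);print(np.round(bot.read_ft_force(),2))
bot.set_gripper(.3);bot.wait(.3);print(bot.read_gripper_width(),np.round(bot.read_ft_force(),2))
print(bot.move_linear(p(.10),.06,until_force=6),np.round(bot.read_ft_force(),2))
bot.move_pose([.35,-.25,.25],bot.read_tool_rot());
for n in("scene","top"): cv2.imwrite(f"pics/f_{n}.png",bot.camera(n)[:,:,::-1])
print(bot.read_clock())
s=cv2.imread("pics/f_scene.png")[130:230,300:430];t=cv2.imread("pics/f_top.png")[30:190,240:345]
cv2.imwrite("pics/fin.png",np.hstack([cv2.resize(s,(455,350),interpolation=2),cv2.resize(t,(230,350),interpolation=2)]))
k=5;o=(240,30);im=cv2.resize(cv2.imread("pics/f_top.png")[30:145,240:345],None,fx=k,fy=k,interpolation=2)
im2=cv2.resize(s,(260,200),interpolation=2);out=np.zeros((575,790,3),np.uint8);out[:,:525]=im;out[:200,530:]=im2;cv2.imwrite("pics/fin.png",out)
E
```

```text
[ 2.44 -0.48 -0.83]
0.2997926961081042 [-0.37  0.31  0.11]
False [ 0.41 -0.4  -0.44]
21.55
```

View pics/fin.png

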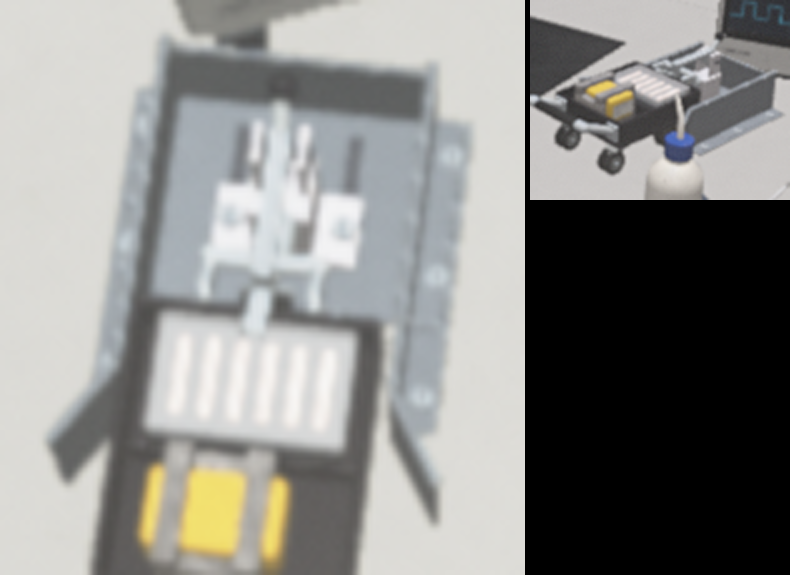

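```bash
python3 - <<'E'
from h import *
a=bot.camera("top").astype(int);bot.wait(1.5);b=bot.camera("top").astype(int)
c=cv2.imread("pics/f_top.png")[:,:,::-1].astype(int)
r=np.s_[60:190,240:345];print("diff",np.abs(a-b)[r].mean(),np.abs(b-c)[r].mean())
g=lambda m:cv2.cvtColor(m[r].astype(np.uint8),cv2.COLOR_RGB2GRAY).astype(np.float32)
print("shift px",cv2.phaseCorrelate(g(c),g(b)))
print([inbay([*q[:2],0])[:2].round(4) for q in unproj("top",[(270,90),(317,95)],.057)])
print(bot.read_clock());bot.close_job()
E
```

```text
diff 0.4766788766788767 0.4833211233211233
shift px ((0.002323447084350505, 0.4931974876440961), 1.0020562191558964)
[array([0.0189, 0.0401]), array([ 0.0191, -0.0456])]
23.15
the job is handed in; nothing more can be done
```

The caddy is parked in the bay and the job is handed in at 23.2 s. My checks say the hook is holding it against the buffer.

- **Straightening:** I pinched the bow handle from above and pushed the caddy about 100 mm along the bay's line. It stayed on the bench throughout. In the scene picture before the mouth, the castors in view trailed straight; the left-hand ones were mostly hidden by the gripper.
- **Alignment:** A picture before the mouth put the tray about 1 mm off the bay's line sideways and up to 2 mm short lengthways.
- **Pressing in:** I eased it in until it came up firm at about 8 N along the bay, well under the 15 N limit. The caddy's middle was then about 29.5 mm before the mouth. The block sat near its shallow end.
- **Hook check:** On pulling back, the push faded. At about 3 mm back it jumped from -1.8 N to +3.1 N within 0.2 mm, which means the hook held the bar. I then eased off, opened the gripper and moved clear.
- **Load and bystanders:** The last top picture shows the hook over the nose bar, and the transformer and tip box in the tray. The bottle, note pad and screwdriver were not touched.

Two readings were less clean:

- **Downward press:** The tool pressed down on the handle with about 5 N during the first push. I raised it 0.6 mm before entering the bay. The same press came back, at up to about 6 N, while pushing against the buffer.
- **Image shift:** The final shift check over about 1.5 s reported 0.49 px. The two pictures differed only by the camera's usual noise, so I took that as an artefact of the method rather than movement.

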